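Erect a carton on the dispatch scale, pack the jars, print the label

TASK

Fold the four walls of the cardboard carton on the scale up until they stand upright, then stand all the blue-capped jars in it, one in each cell, lowering each one in rather than dropping it. When the carton is packed, push the green button on the label printer fully down and let it go to print the dispatch label; leave the other things on the bench as they are.

Things in the scene. Friction and masses are not known exactly. Their poses are not given: they have to be found in the camera images.
- carton: Brown cardboard carton blank stuck on the steel pan of a white bench scale; neither shifts. Origin on the bench under the carton's middle, z up, x and y along the carton's sides. Its floor is 140 (x) x 212 (y) mm, upper face at z = 35 mm. The scale under it reaches 105 mm out in x, 135 mm in y and is 30 mm high; its display apron reaches 150 mm out on the -x side, 21 mm high.
- carton_floor (a point): Middle of the upper face of the carton's floor, axes as the carton. On it stands a cardboard partition, 4 mm thick and 40 mm tall, that makes 2 (along x) x 3 (along y) cells of 68 x 68 mm, cell centres at x = +-36 mm and y = -72, 0, +72 mm from here.
- wall_near (a joint): Angle of the wall panel on the carton's -x side: 0 lying out flat, 1.571 upright (it stops there). All four panels: 5 mm thick cardboard, 48 mm from crease to free edge; near and far 222 mm wide, left and right 140 mm. Creases lie along the floor's edges (70 mm from the middle in x, 106 mm in y) at floor height; an upright panel's thickness lies outside its crease, its top 83 mm above the bench.
- wall_far (a joint): The same for the panel on the carton's +x side. The creases are stiff: a panel stays at whatever angle it is left and takes about 0.08 N m to move (2 N at its edge). Panels start part raised, at 0.5 to 0.95.
- wall_left (a joint): The same for the panel on the carton's +y side.
- wall_right (a joint): The same for the panel on the carton's -y side.
- jar1: Amber jar with a blue screw cap, green band on its label: 56 mm diameter, 84 mm tall; the cap is 46 mm across and the top 26 mm of the height. Origin at the centre of its underside, z up its axis. 0.15 to 0.27 kg. Absent in some runs.
- jar2: Amber jar with a blue screw cap, red band on its label: 54 mm diameter, 80 mm tall; the cap is 44 mm across and the top 26 mm of the height. Origin at the centre of its underside, z up its axis. 0.15 to 0.27 kg. Absent in some runs.
- jar3: White jar with a blue screw cap, orange band on its label: 58 mm diameter, 86 mm tall; the cap is 48 mm across and the top 26 mm of the height. Origin at the centre of its underside, z up its axis. 0.15 to 0.27 kg. Absent in some runs.
- jar4: White jar with a blue screw cap, yellow band on its label: 58 mm diameter, 80 mm tall; the cap is 50 mm across and the top 26 mm of the height. Origin at the centre of its underside, z up its axis. 0.15 to 0.27 kg. Absent in some runs.
- jar5: White jar with a blue screw cap, green band on its label: 56 mm diameter, 82 mm tall; the cap is 46 mm across and the top 26 mm of the height. Origin at the centre of its underside, z up its axis. 0.15 to 0.27 kg. Absent in some runs.
- printer: Grey desktop label printer, 180 (x) x 125 (y) x 116 mm tall, fixed; origin under its centre, front to -x.
- print_button (a joint): Travel of the green round print button (32 mm across, in a black collar 48 mm across that is 12 mm high) on top of the label printer: 0 released, 0.006 m fully down; springs back. 1.5 N starts it, 5 N holds it fully down.
- print_button_top (a point): Centre of the button's upper face, which faces up: 22 mm above the printer's top when released, moves with the button.
- spare: Bystander: amber jar with a black cap, 56 mm diameter, 84 mm tall, origin under its centre. Not part of the order.
- beaker: Bystander: pale grey measuring beaker, 48 mm diameter, 85 mm tall, origin under its centre.
- bowl: Bystander: blue-green rubber mixing bowl, 130 mm across the rim, 70 mm tall, origin under its centre.
- mould: Bystander: yellow mould block, 85 x 75 x 45 mm, origin under its centre.
- tape: Bystander: orange tape roll lying flat, 110 mm across, 25 mm tall, origin under its centre.
- cast: Bystander: white plaster tooth cast, 55 x 64 mm, 38 mm tall, origin under its centre.
- spatula: Bystander: plaster spatula lying on the bench, 217 mm long, wooden handle, 14 mm tall, origin near its middle.
There are look-alikes about, which are no part of the job. What is shaped like the jar1 but pink or purple is not meant.

How it is judged:
By the outcome, as a careful person would: the job done as asked, in the order asked, and still so for the second after the job is handed in, with the robot touching nothing.
Of jar1, jar2, jar3, jar4, jar5 only 3 to 5 are there at a start; the rules pass over those that are not, and their reading is None.
At some moment in a run one of jar1, jar2, jar3, jar4, jar5 may be knocked a few centimetres aside while the robot is not near it.
It also fails if it takes over 210 s, if anything falls off the work surface, if the arm or the gripper's body presses on something with over 40 N, if the wrist force passes 120 N, or if a joint passes its speed limit or range.

ROBOT

A 6-joint arm with a two-finger parallel gripper is mounted at the origin on the work surface. World frame = base frame: x ahead of the robot, y to its left, z up, the work surface at z = 0. Lengths are in m, angles in rad, forces in N, time in s.
With the tool pointing down it reaches from about 0.325 to 0.875 m from the base axis. Payload 4.4 kg.
Tool frame: the origin (TCP) lies midway between the tips of the shut fingers; the grasp point (between the pads) lies 19 mm behind it; z points along the fingers, y is the line along which they close (so a half turn about z gives the same grasp; the last joint's range is limited). The gripper opens to 85 mm and grips with 20 to 120 N. Pads are 22 mm wide; open, the fingers measure 114 mm over their backs; the gripper's body (76 mm by 85 mm) begins 54 mm behind the grasp point. The pads swing forward as they close: fully open they stand 13 mm farther back than shut.
Start: joints at [1.147, 0.207, 1.542, -0, 1.393, -0.15], TCP at [0.155, 0.554, 0.231] pointing down, gripper open.
Joint ranges: [-2.73, 2.73], [-0.86, 2.22], [0.23, 2.46], [-1.11, 4.25], [0.08, 2.63], [-2.82, 2.82]. Speed limits (rad/s): [2.79, 2.79, 3.14, 3.14, 3.14, 3.14].

INTERFACE

Orientations are given as a unit quaternion [w, x, y, z].
In Python, from bench import manip gives the robot as it stands. The module is installed in compiled form; this text tells all that it offers.
- The arm moves only by the tool step_arm, never from a script. Its argument "commands" is text: rows parted by semicolons, each of 5 numbers parted by spaces: the shift along the tool's x, y, z in m, then the turn about the tool's z in degrees, then the finger opening in m, from 0 to 0.0854. A call has exactly 10 rows; each row shifts and turns the commanded pose from where the row before left it, along the tool's axes as they then stand; what a row does not reach is not made up. A row lasts 1/12 s, in which the tool goes at most 41.7 mm and 7.16 degrees, less where a joint would pass 70% of its speed; a pose out of reach is approached as far as the arm can. A call with a gripper value outside its range is refused whole. The fingers move at their own pace and stop on an object; the grip force is fixed at half the most. Time passes only in rows, so rows that do not move let the fingers close, or fill a call up. It gives the time, the measured TCP pose, the force, the opening and the grip force at its end, in the units of the state.
- manip.get_obs(): the state, without advancing time (a new reading comes with each control period).
- manip.get_image(name): name is "side" or "top"; returns a dict with "pixels" (400x640x3 uint8, red, green, blue), "fx", "fy", "cx", "cy" (pixels), "R" (3x3) and "t" (3): a world point X has camera coordinates R X + t. Camera axes: x right, y down, z forward; pixel columns grow to the right and rows downward; lengths in m; the calibration is good to about 2 mm. A picture is of the moment at which its call begins. There is no depth.
- manip.finish_job(): hands the job in; it is judged then, once.
Trained networks look in a picture, given as the dict that the camera call returned (one of the last four; its "shot" number tells which), for a name from the list of things; names that differ only in an ending like _2 or _b are one class to them, and where a whole thing is asked for, a point or a joint stands for the part that bears it (a point fixed in the world has none). Each returns a list of dicts, best first, with "score" (0 to 1); they miss things now and then, are a little off and sometimes report something else, mostly with a low value. They report only what shows in the picture. A call takes as long as a camera call. They do not tell look-alikes from the thing itself.
- manip.find_in(thing, picture): "bbox" ([left, top, width, height] in pixels, round what is visible of it).
The state is a dict: "t": time; "qpos": joint angles; "dq": joint speeds; "effort": joint torques, N m; "eef_pos": TCP position; "ee_rot": TCP orientation; "contact_force": force on the tool from outside, world axes, zero at the start; "torque": the same for the moment, N m; "gripper_width": finger opening in m; "grasp_force": force on a finger pad.
Only numpy, scipy, OpenCV 4.12 (cv2) and the standard library are available. Lean on these libraries where they do the work, as an engineer would, in place of code of your own. Each camera call takes 0.05 s, during which the arm holds its last target. There are 200 camera calls.

## Working session

There is one attempt and no reset: what is moved stays moved. The work goes in short steps, Python scripts to look and compute and a tool call to move; the robot and the scene stay as the last step left them, time stands still between calls to the robot, and variables do not carry over. Pictures are saved under pics/ and viewed, at most 14 in all, crops included, and the job is handed in when it is done.

Besides the shell and the picture viewer there is one more tool, called after "Emit:" as name(argument=value, ...) on one line, values as JSON. step_arm: Moves the arm, as the interface text tells. Its arguments: {"type":"object","properties":{"commands":{"type":"string"}},"required":["commands"]}

```bash
ls; mkdir -p pics; cat > h.py <<'E'
import numpy as np, cv2
from bench import manip
def shot(name,fn=None):
    p=manip.get_image(name)
    if fn: cv2.imwrite('pics/'+fn,p['pixels'][:,:,::-1])
    return p
def ray(p,u,v,z):
    R=np.array(p['R']);t=np.array(p['t'])
    d=R.T@np.array([(u-p['cx'])/p['fx'],(v-p['cy'])/p['fy'],1]);o=-R.T@t
    return o+d*(z-o[2])/d[2]
def proj(p,X):
    c=np.array(p['R'])@np.array(X)+np.array(p['t'])
    return np.array([p['fx']*c[0]/c[2]+p['cx'],p['fy']*c[1]/c[2]+p['cy']])
E
python3 - <<'E'
from h import *
o=manip.get_obs();print({k:np.round(v,3) for k,v in o.items()})
for n in('top','side'):
    p=shot(n,n+'0.png');R=np.array(p['R']);print(n,p['fx'],p['cx'],p['cy'],'pos',(-R.T@p['t']).round(3),R.round(2).tolist())
    for th in 'carton printer print_button jar1 jar2 jar3 jar4 jar5 spare wall_near wall_far wall_left wall_right'.split():
        print(th,[(np.round(d['bbox']).astype(int).tolist(),round(d['score'],2)) for d in manip.find_in(th,p)][:4])
E
```

```text
pics
{'t': np.float64(0.0), 'qpos': array([ 1.147,  0.207,  1.543, -0.   ,  1.394, -0.151]), 'dq': array([-0.001,  0.002, -0.002, -0.002,  0.001, -0.   ]), 'effort': array([-0.0000e+00, -3.8304e+01, -2.9159e+01, -0.0000e+00,  1.0000e-02,
       -0.0000e+00]), 'eef_pos': array([0.155, 0.553, 0.23 ]), 'ee_rot': array([-0.   ,  0.136,  0.991, -0.001]), 'contact_force': array([0.655, 1.456, 0.203]), 'torque': array([ 0.016, -0.056, -0.03 ]), 'grasp_force': np.float64(0.0), 'gripper_width': np.float64(0.085)}
top 362.92389027219394 319.0414729565665 198.45029989047842 pos [ 0.305 -0.022  1.243] [[-0.01, -1.0, -0.03], [-0.98, 0.01, -0.19], [0.19, 0.03, -0.98]]
carton [([288, 154, 84, 85], 0.83)]
printer [([412, 142, 56, 68], 0.67), ([471, 243, 22, 23], 0.31)]
print_button [([467, 189, 33, 28], 0.32), ([398, 223, 25, 20], 0.27)]
jar1 [([199, 187, 24, 22], 0.82), ([232, 145, 23, 20], 0.75), ([206, 158, 16, 18], 0.75), ([207, 220, 22, 20], 0.73)]
jar2 [([199, 187, 24, 22], 0.82), ([232, 145, 23, 20], 0.75), ([206, 158, 16, 18], 0.75), ([207, 220, 22, 20], 0.73)]
jar3 [([199, 187, 24, 22], 0.8
[... 1170 characters left out ...]
12, 23], 0.79), ([290, 138, 20, 25], 0.73)]
jar3 [([323, 261, 22, 28], 0.85), ([315, 132, 14, 23], 0.82), ([268, 149, 12, 23], 0.79), ([290, 138, 20, 25], 0.73)]
jar4 [([323, 261, 22, 28], 0.85), ([315, 132, 14, 23], 0.82), ([268, 149, 12, 23], 0.79), ([290, 138, 20, 25], 0.73)]
jar5 [([323, 261, 22, 28], 0.85), ([315, 132, 14, 23], 0.82), ([268, 149, 12, 23], 0.79), ([290, 138, 20, 25], 0.73)]
spare [([263, 167, 17, 25], 0.53), ([367, 243, 76, 70], 0.47), ([307, 194, 34, 43], 0.25)]
wall_near [([306, 196, 29, 38], 0.47)]
wall_far [([346, 178, 41, 46], 0.81)]
wall_left [([310, 175, 39, 24], 0.71), ([345, 225, 33, 13], 0.35)]
wall_right [([342, 226, 40, 12], 0.44), ([328, 262, 14, 26], 0.44)]
```

```bash
python3 - <<'E'
import cv2
a=cv2.imread('pics/top0.png')[120:290,180:520];cv2.imwrite('pics/top0c.png',cv2.resize(a,None,fx=2.35,fy=2.35,interpolation=2))
a=cv2.imread('pics/side0.png')[105:365,210:470];cv2.imwrite('pics/side0c.png',cv2.resize(a,None,fx=2.3,fy=2.3,interpolation=2))
E
```

```text
(no output)
```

View pics/top0c.png

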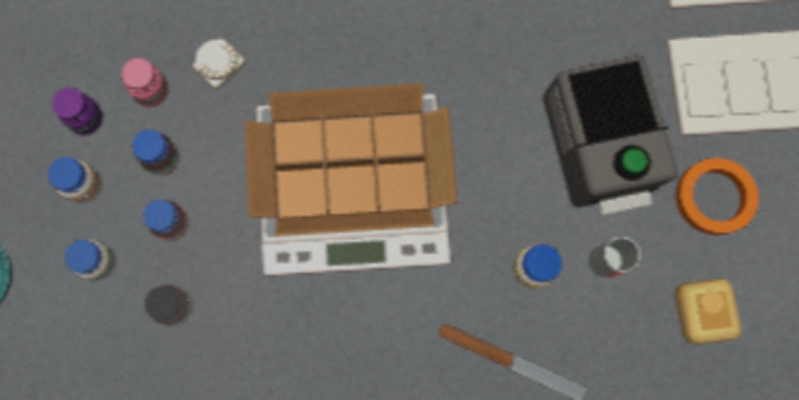

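View pics/side0c.png

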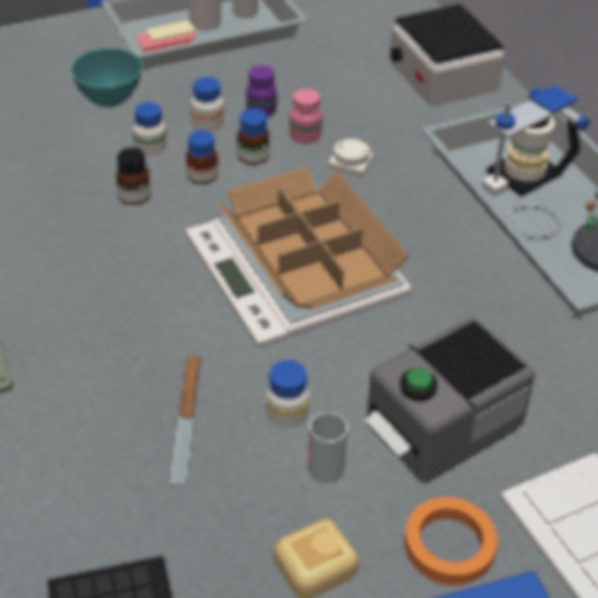

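Top picture: five blue caps at (209,195), (217,230), (245,183), (249,212) and (411,232). The black-capped spare is at (251,249), and the pink (240,153) and purple (210,164) look-alikes are excluded. The carton is at about (329,195) and the green button at (449,188). The side picture shows the bands: far amber is green (jar1), near amber red (jar2), far white orange (jar3), near white green (jar5), right-hand white yellow (jar4). Next I measure.

```bash
cat >> h.py <<'E'
from scipy.optimize import minimize, least_squares
JARS=dict(jar1=84,jar2=80,jar3=86,jar4=80,jar5=82)
CAP=dict(jar1=46,jar2=44,jar3=48,jar4=50,jar5=46)
def blobs(p,lo,hi,amin=25,smin=110,vmin=50):
    h=cv2.cvtColor(p['pixels'],cv2.COLOR_RGB2HSV)
    m=cv2.inRange(h,(lo,smin,vmin),(hi,255,255))
    n,l,s,c=cv2.connectedComponentsWithStats(m)
    return [(c[i].round(1),s[i,:].tolist()) for i in range(1,n) if amin<s[i,4]<1500]
def capfit(p,bb,z,r,xy0):
    # cap = cylinder z-26..z, radius r; match bbox centre of projected outline
    a=np.linspace(0,6.28,40)
    def f(q):
        P=np.array([proj(p,(q[0]+r*np.cos(t),q[1]+r*np.sin(t),zz)) for t in a for zz in (z,z-.026)])
        return (P.min(0)+P.max(0))/2-bb
    return least_squares(f,xy0).x
E
python3 - <<'E'
from h import *
for n in('top','side'):
    p=shot(n); print(n)
    for c,s in blobs(p,105,122): print('blue',c,s, ray(p,*c,.072).round(3))
    for c,s in blobs(p,50,80,20): print('green',c,s, ray(p,*c,.138).round(3))
E
```

```text
top
blue [16.1 44.2] [0, 19, 42, 42, 1028] [1.137 1.136 0.072]
blue [307.4  49.7] [299, 41, 18, 18, 238] [1.083 0.053 0.072]
blue [315.4  78.4] [311, 74, 9, 10, 60] [0.97  0.025 0.072]
blue [243.4 181.7] [237, 175, 14, 15, 159] [0.599 0.268 0.072]
blue [207.8 193.7] [201, 187, 15, 14, 173] [0.559 0.387 0.072]
blue [  8.4 198.9] [0, 190, 19, 19, 281] [0.551 1.069 0.072]
blue [247.8 211.3] [242, 205, 13, 14, 140] [0.498 0.25  0.072]
blue [214.5 228.6] [208, 222, 14, 14, 152] [0.442 0.358 0.072]
blue [410.5 231.7] [403, 224, 16, 16, 199] [ 0.425 -0.277  0.072]
green [449.8 187.7] [445, 183, 11, 10, 91] [ 0.553 -0.391  0.138]
green [538.1 224.6] [533, 197, 19, 54, 283] [ 0.436 -0.644  0.138]
side
blue [ 12.  145.3] [0, 95, 36, 81, 1385] [-0.506  0.809  0.072]
blue [299.3 143. ] [294, 139, 12, 10, 91] [0.558 0.392 0.072]
blue [449.6 147.1] [441, 142, 19, 12, 136] [1.101 0.14  0.072]
blue [273.9 154.1] [269, 150, 11, 10, 93] [0.44  0.358 0.072]
blue [319.8 157.2] [315, 152, 11, 12, 112] [0.598 0.272 0.072]
blue [429.2 157.1] [426, 155, 8, 5, 33] [0.991 0.112 0.072]
blue [297.  166.8] [292, 162, 11, 11, 103] [0.495 0.247 0.072]
blue [334.8 269.1] [327, 262, 16, 16, 204] [ 0.425 -0.277  0.072]
green [391.8 269.9] [387, 266, 11, 9, 81] [ 0.549 -0.395  0.138]
green [378.  387.2] [377, 382, 4, 11, 29] [ 0.35  -0.701  0.138]
```

```bash
cat > carton.py <<'E'
from h import *
def polys(q):
    x,y,w=q[:3];c,s=np.cos(w),np.sin(w)
    T=lambda P:[(x+c*a-s*b,y+s*a+c*b,z) for a,b,z in P]
    L=.048
    out=[(1,T([(-.15,-.135,.021),(-.15,.135,.021),(-.1,.135,.021),(-.1,-.135,.021)])),
         (1,T([(-.105,-.135,.03),(-.105,.135,.03),(.105,.135,.03),(.105,-.135,.03)])),
         (2,T([(-.07,-.106,.035),(-.07,.106,.035),(.07,.106,.035),(.07,-.106,.035)]))]
    for i,th in enumerate(q[3:7]):
        d,h=L*np.cos(th),.035+L*np.sin(th)
        if i<2:
            g=-1 if i==0 else 1
            P=[(g*.07,-.111,.035),(g*.07,.111,.035),(g*(.07+d),.111,h),(g*(.07+d),-.111,h)]
        else:
            g=1 if i==2 else -1
            P=[(-.07,g*.106,.035),(.07,g*.106,.035),(.07,g*(.106+d),h),(-.07,g*(.106+d),h)]
        out.append((3,T(P)))
    return out
def fit(q0,pics,box=75):
    data=[]
    for p in pics:
        u,v=proj(p,(q0[0],q0[1],.03)).astype(int)
        u0,v0=u-box,v-box
        im=cv2.GaussianBlur(p['pixels'],(3,3),0.7)[v0:v0+2*box,u0:u0+2*box].astype(float)
        data.append((p,u0,v0,im))
    K=4
    def cost(q):
        tot=0
        for p,u0,v0,im in data:
            lab=np.zeros((2*box*K,2*box*K),np.uint8)
            for l,P in polys(q):
                pt=np.array([proj(p,X) for X in P])-[u0,v0]
                cv2.fillPoly(lab,[np.round((pt+.5)*K*16-8).astype(np.int32)],l,shift=4)
            A=np.stack([cv2.resize((lab==k).astype(np.float32),(2*box,2*box),interpolation=cv2.INTER_AREA) for k in range(4)],-1).reshape(-1,4)
            Y=im.reshape(-1,3);C=np.linalg.lstsq(A,Y,rcond=None)[0]
            r=np.abs(A@C-Y); tot+=np.minimum(r,60).mean()
        return tot
    best=None
    for st in (1,.4):
        sim=np.vstack([q0]+[np.array(q0)+st*np.eye(7)[i]*[.015,.015,.06,.25,.25,.25,.25][i] for i in range(7)])
        r=minimize(cost,q0,method='Nelder-Mead',options=dict(initial_simplex=sim,maxiter=500,xatol=1e-4,fatol=1e-3));q0=r.x
    return r.x,r.fun
E
python3 - <<'E'
from carton import *
T=shot('top');S=shot('side')
c=ray(T,329,194,.035);print(c)
q0=[c[0],c[1],0,.7,.7,.7,.7]
for pp in ([T,S],[T]):
    q,f=fit(q0,pp);print(np.round(q,4),f)
E
```

```text
[ 0.56040022 -0.01724978  0.035     ]
[ 0.574  -0.0159  0.0517  0.8966  0.6701  0.6103  0.5896] 23.27632584843367
[ 0.5746 -0.0154  0.0546  0.8946  0.6576  0.5711  0.5608] 6.266501393060243
```

```bash
cat >> h.py <<'E'
CX,CY,CW=.5743,-.0157,.053
def c2w(a,b): c,s=np.cos(CW),np.sin(CW); return np.array([CX+c*a-s*b,CY+s*a+c*b])
def w2c(x,y): c,s=np.cos(CW),np.sin(CW); return np.array([c*(x-CX)+s*(y-CY),-s*(x-CX)+c*(y-CY)])
def go(x,y,z,yang=None,o=None):
    """prints turn (deg about tool z) and tool-frame shift, after the turn, to world x,y,z"""
    o=o or manip.get_obs();w,a,b,c=o['ee_rot'];p=o['eef_pos']
    ya=np.degrees(np.arctan2(1-2*(a*a+c*c),2*(a*b-w*c)))
    if yang is None: yang=ya
    turn=ya-yang;r=np.radians(yang);d=np.array([x,y])-p[:2]
    dy=d@[np.cos(r),np.sin(r)];dx=d@[-np.sin(r),np.cos(r)]
    print(f'turn {turn:.1f} shift x {dx*1e3:.1f} y {dy*1e3:.1f} z {(p[2]-z)*1e3:.1f} mm')
def jars(T,S):
    seeds=dict(jar1=(.599,.27),jar2=(.497,.249),jar3=(.559,.389),jar4=(.425,-.277),jar5=(.441,.358))
    B=[(p,blobs(p,105,122)) for p in(T,S)];out={}
    for j,h in JARS.items():
        r=[]
        for p,bl in B:
            best=min(bl,key=lambda c:np.hypot(*(ray(p,*c[0],h/1e3-.012)[:2]-seeds[j])))
            s=best[1];g=capfit(p,np.array([s[0]+s[2]/2-.5,s[1]+s[3]/2-.5]),h/1e3,CAP[j]/2e3,seeds[j])
            c=ray(p,*best[0],h/1e3-.008)[:2]
            r.append((g,c))
        out[j]=r
    return out
E
python3 - <<'E'
from carton import *
T=shot('top');S=shot('side')
for j,r in jars(T,S).items(): print(j,[np.round(v,3).tolist() for g in r for v in g])
print('btn carton',w2c(.551,-.393))
q=[CX,CY,CW,.896,.665,.59,.575]
K=5;ims=[]
for p in(T,S):
    im=cv2.resize(p['pixels'][:,:,::-1],None,fx=K,fy=K,interpolation=cv2.INTER_CUBIC)
    for l,P in polys(q):
        cv2.polylines(im,[np.round([(proj(p,X)+.5)*K for X in P]).astype(int)],True,[(0,0,255),(0,255,0),(255,0,0)][l-1],1)
    u,v=(proj(p,(CX,CY,.03))*K).astype(int);ims.append(im[v-280:v+280,u-260:u+260] if p is T else im[v-280:v+280,u-275:u+275])
m=np.hstack(ims);cv2.imwrite('pics/ov.png',cv2.resize(m,(796,int(m.shape[0]*796/m.shape[1]))))
print('left approach');go(*c2w(0,.175),.2,93)
E
```

```text
jar1 [[0.598, 0.268], [0.598, 0.267], [0.598, 0.271], [0.596, 0.267]]
jar2 [[0.498, 0.251], [0.498, 0.25], [0.497, 0.252], [0.495, 0.247]]
jar3 [[0.56, 0.385], [0.558, 0.385], [0.557, 0.388], [0.555, 0.383]]
jar4 [[0.426, -0.278], [0.426, -0.277], [0.425, -0.274], [0.425, -0.277]]
jar5 [[0.443, 0.359], [0.442, 0.358], [0.441, 0.36], [0.439, 0.355]]
btn carton [-0.04325482 -0.37553588]
left approach
turn -18.7 shift x -388.3 y -415.4 z 31.3 mm
```

View pics/ov.png

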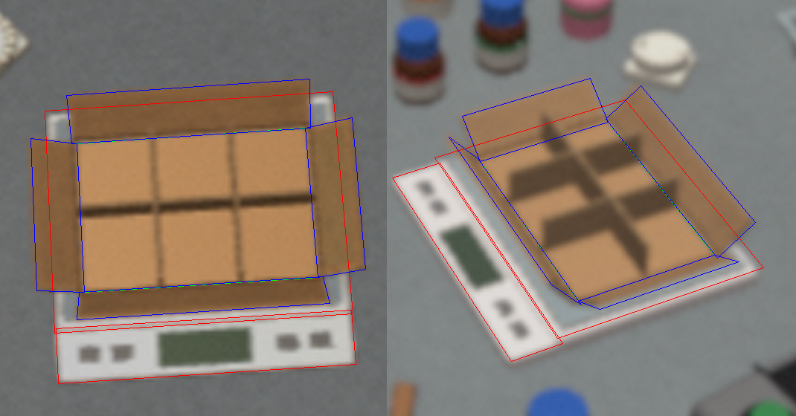

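The overlay shows model and carton agreeing to about a pixel in both views (top: floor corners at (78,143) and (318,277) in the crop). I fold the left wall first.

Emit:
step_arm(commands="0 0 0 -6.25 0; 0 0 0 -6.25 0; 0 0 0 -6.2 0; -0.023 -0.024 0 0 0; -0.023 -0.024 0 0 0; -0.023 -0.024 0 0 0; -0.023 -0.024 0 0 0; -0.023 -0.024 0 0 0; -0.023 -0.024 0 0 0; -0.023 -0.024 0 0 0")

```text
t: 2.53
eef_pos: [0.326, 0.3931, 0.2315]
ee_rot: [0.0, -0.026, 1.0, 0.0]
contact_force: [0.3, 0.3, 0.1]
gripper_width: 0.0005
grasp_force: 0.0
```

Emit:
step_arm(commands="-0.023 -0.024 0 0 0; -0.023 -0.024 0 0 0; -0.023 -0.024 0 0 0; -0.023 -0.024 0 0 0; -0.023 -0.024 0.005 0 0; -0.023 -0.024 0.005 0 0; -0.023 -0.024 0.01 0 0; -0.023 -0.024 0.01 0 0; -0.023 -0.024 0.01 0 0; -0.020 -0.024 0.01 0 0")

```text
t: 3.37
eef_pos: [0.5659, 0.1652, 0.181]
ee_rot: [0.0, -0.026, 1.0, 0.0]
contact_force: [0.3, 0.4, 0.1]
gripper_width: 0.0001
grasp_force: 0.0
```

```bash
python3 - <<'E'
from h import *
o=manip.get_obs();print(o['eef_pos'],w2c(*o['eef_pos'][:2]),o['contact_force'],o['gripper_width'])
go(*c2w(0,.173),.045,93.04)
E
```

```text
[0.5659044  0.16515096 0.18099618] [0.00119681 0.18104177] [0.30569897 0.38530713 0.06341437] 0.00013294269874894845
turn -0.0 shift x 1.2 y -8.0 z 136.0 mm
```

Emit:
step_arm(commands="0 0 0.027 0 0; 0 0 0.027 0 0; 0 0 0.027 0 0; 0 0 0.027 0 0; 0 0 0.026 0 0; 0 -0.006 0 0 0; 0 -0.006 0 0 0; 0 -0.006 0 0 0; 0 -0.006 0 0 0; 0 -0.006 0 0 0")

```text
t: 4.2
eef_pos: [0.5679, 0.1424, 0.0516]
ee_rot: [0.002, -0.024, 1.0, 0.007]
contact_force: [-7.4, 29.8, 17.2]
gripper_width: 0.0003
grasp_force: 16.9
```

Emit:
step_arm(commands="0 -0.004 0 0 0; 0 -0.004 0 0 0; 0 -0.004 -0.001 0 0; 0 -0.004 -0.001 0 0; 0 -0.003 -0.001 0 0; 0 -0.003 -0.001 0 0; 0 -0.002 -0.001 0 0; 0 -0.001 0 0 0; 0 0 0 0 0; 0 0 0 0 0")

```text
t: 5.03
eef_pos: [0.5689, 0.1115, 0.0543]
ee_rot: [0.002, -0.026, 1.0, 0.0]
contact_force: [0.1, 2.7, 1.1]
gripper_width: -0.0
grasp_force: 1.0
```

```bash
python3 - <<'E'
from h import *
o=manip.get_obs();print(o['eef_pos'],w2c(*o['eef_pos'][:2]))
T=shot('top');S=shot('side');K=5
a=cv2.resize(S['pixels'][150:270,270:410,::-1],None,fx=4,fy=4,interpolation=2)
cv2.imwrite('pics/l1.png',a)
E
```

```text
[0.56886015 0.11148293 0.05429671] [0.00130533 0.12729252]
```

View pics/l1.png

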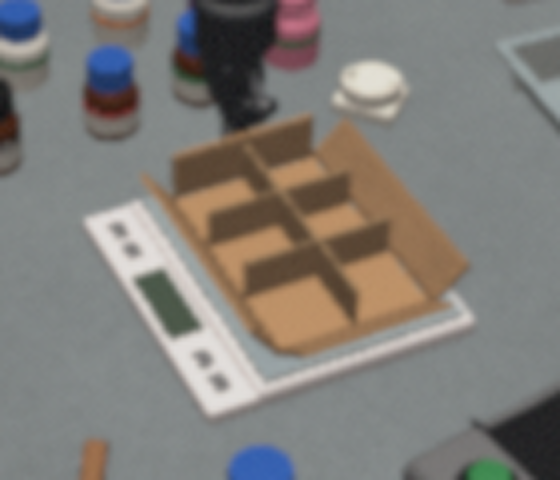

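The picture shows the left wall (crop (240,150)) nearly upright. I push it the last few millimetres.

Emit:
step_arm(commands="0 -0.001 0 0 0; 0 0 0 0 0; 0 -0.001 0 0 0; 0 0 0 0 0; 0 0 0 0 0; 0 0 0 0 0; 0 0 0 0 0; 0 0 0 0 0; 0 0 0 0 0; 0 0 0 0 0")

```text
t: 5.97
eef_pos: [0.5672, 0.1094, 0.0522]
ee_rot: [-0.0, -0.026, 1.0, -0.0]
contact_force: [-0.3, -0.8, -0.4]
gripper_width: -0.0
grasp_force: 0.0
```

Emit:
step_arm(commands="0 -0.001 0 0 0; 0 0 0 0 0; 0 0 0 0 0; 0 0 0 0 0; 0 0 0 0 0; 0 0 0 0 0; 0 0 0 0 0; 0 0 0 0 0; 0 0 0 0 0; 0 0 0 0 0")

```text
t: 6.8
eef_pos: [0.5673, 0.1092, 0.0522]
ee_rot: [-0.0, -0.026, 1.0, 0.0]
contact_force: [-0.3, 5.7, 0.7]
gripper_width: 0.0
grasp_force: 2.6
```

Emit:
step_arm(commands="0 -0.001 0 0 0; 0 0 0 0 0; 0 0.01 0 0 0; 0 0 -0.04 0 0; 0 0 -0.04 0 0; -0.028 -0.027 0 0 0; -0.028 -0.027 0 0 0; -0.028 -0.027 0 0 0; -0.028 -0.027 0 0 0; -0.028 -0.027 0 0 0")

```text
t: 7.63
eef_pos: [0.715, -0.0119, 0.1326]
ee_rot: [0.0, -0.026, 1.0, -0.001]
contact_force: [1.0, 0.1, -0.5]
gripper_width: -0.0002
grasp_force: 0.0
```

Emit:
step_arm(commands="0 0 0.027 0 0; 0 0 0.027 0 0; 0 0 0.027 0 0; 0 0 0 0 0; 0.005 0 0 0 0; 0.005 0 0 0 0; 0.005 0 0 0 0; 0.004 0 0 0 0; 0.004 0 0 0 0; 0.004 0 0 0 0")

```text
t: 8.47
eef_pos: [0.692, -0.0113, 0.0558]
ee_rot: [0.007, -0.026, 1.0, -0.0]
contact_force: [9.8, 2.9, 5.5]
gripper_width: 0.0001
grasp_force: 4.8
```

```bash
python3 - <<'E'
from h import *
o=manip.get_obs();print(w2c(*o['eef_pos'][:2]),o['contact_force'])
E
```

```text
[ 0.11775934 -0.00182749] [9.78388456 2.92880307 5.5429186 ]
```

Emit:
step_arm(commands="0.004 0 0 0 0; 0.004 0 0 0 0; 0.004 0 0 0 0; 0.004 0 0 0 0; 0.004 0 0 0 0; 0.003 0 0 0 0; 0.002 0 0 0 0; 0.001 0 0 0 0; 0 0 0 0 0; 0 0 0 0 0")

```text
t: 9.3
eef_pos: [0.6612, -0.0126, 0.0513]
ee_rot: [0.0, -0.026, 1.0, 0.0]
contact_force: [3.1, -0.8, 2.2]
gripper_width: -0.0001
grasp_force: 1.8
```

Emit:
step_arm(commands="0.001 0 0 0 0; 0 0 0 0 0; 0.001 0 0 0 0; 0 0 0 0 0; 0 0 0 0 0; 0 0 0 0 0; 0 0 0 0 0; 0 0 0 0 0; 0 0 0 0 0; 0 0 0 0 0")

```text
t: 10.13
eef_pos: [0.6612, -0.0126, 0.0514]
ee_rot: [0.002, -0.026, 1.0, -0.0]
contact_force: [9.3, 1.4, -0.7]
gripper_width: 0.0
grasp_force: 4.4
```

```bash
python3 - <<'E'
from h import *
o=manip.get_obs();print(w2c(*o['eef_pos'][:2]),o['contact_force'])
E
```

```text
[ 0.086952   -0.00153997] [ 9.25891955  1.39729026 -0.74083833]
```

Emit:
step_arm(commands="-0.012 0 0 0 0; 0 0 -0.04 0 0; 0 0 -0.04 0 0; 0.019 -0.034 0 0 0; 0.019 -0.034 0 0 0; 0.019 -0.034 0 0 0; 0.019 -0.034 0 0 0; 0.019 -0.034 0 0 0; 0 0 0 0 0; 0 0 0.02 0 0")

```text
t: 10.97
eef_pos: [0.5851, -0.19, 0.1139]
ee_rot: [0.001, -0.024, 1.0, -0.001]
contact_force: [0.7, 0.0, -0.3]
gripper_width: 0.0002
grasp_force: 0.0
```

Emit:
step_arm(commands="0 0 0.02 0 0; 0 0 0.02 0 0; 0 0 0.02 0 0; 0 0.003 0 0 0; 0 0.004 0 0 0; 0 0.004 0 0 0; 0 0.004 0 0 0; 0 0.004 0 0 0; 0 0.004 0 0 0; 0 0.004 0 0 0")

```text
t: 11.8
eef_pos: [0.585, -0.1686, 0.0572]
ee_rot: [0.001, -0.028, 1.0, -0.009]
contact_force: [-13.1, -24.3, 18.8]
gripper_width: -0.0005
grasp_force: 14.4
```

```bash
python3 - <<'E'
from h import *
o=manip.get_obs();print(w2c(*o['eef_pos'][:2]),o['eef_pos'],o['contact_force'])
E
```

```text
[ 0.00260299 -0.15324466] [ 0.5850175  -0.16859159  0.05721127] [-13.07301159 -24.34285056  18.84026177]
```

Emit:
step_arm(commands="0 -0.008 0 0 0; 0 -0.008 0 0 0; 0 0 0.006 0 0; 0 0 0.004 0 0; 0 0.003 0 0 0; 0 0.003 0 0 0; 0 0.003 0 0 0; 0 0.003 0 0 0; 0 0.003 0 0 0; 0 0.003 0 0 0")

```text
t: 12.63
eef_pos: [0.5848, -0.1592, 0.0426]
ee_rot: [0.001, -0.027, 1.0, -0.002]
contact_force: [-0.2, -3.9, 2.9]
gripper_width: 0.0002
grasp_force: 2.3
```

```bash
python3 - <<'E'
from h import *
o=manip.get_obs();print(w2c(*o['eef_pos'][:2]),o['eef_pos'],o['contact_force'])
E
```

```text
[ 0.00287382 -0.1438347 ] [ 0.58478946 -0.15918049  0.04262881] [-0.21155792 -3.89658878  2.85933453]
```

Emit:
step_arm(commands="0 0.004 -0.001 0 0; 0 0.004 -0.001 0 0; 0 0.004 -0.001 0 0; 0 0.003 -0.001 0 0; 0 0.002 -0.001 0 0; 0 0.001 0 0 0; 0 0 0 0 0; 0 0.001 0 0 0; 0 0 0 0 0; 0 0 0 0 0")

```text
t: 13.47
eef_pos: [0.5824, -0.1401, 0.0459]
ee_rot: [-0.0, -0.026, 1.0, -0.001]
contact_force: [2.1, -6.1, -1.3]
gripper_width: 0.0001
grasp_force: 3.3
```

```bash
python3 - <<'E'
from h import *
o=manip.get_obs();print(w2c(*o['eef_pos'][:2]),o['eef_pos'],o['contact_force'])
E
```

```text
[ 0.00152512 -0.1246811 ] [ 0.58242799 -0.14012524  0.04590543] [ 2.1458745  -6.13639368 -1.27126707]
```

Emit:
step_arm(commands="0 0.001 0 0 0; 0 0 0 0 0; 0 -0.012 0 0 0; 0 0 -0.04 0 0; 0 0 -0.04 0 0; 0.027 0.027 0 0 0; 0.027 0.027 0 0 0; 0.027 0.027 0 0 0; 0.027 0.027 0 0 0; 0.027 0.027 0 0 0")

```text
t: 14.3
eef_pos: [0.4384, -0.0204, 0.1254]
ee_rot: [-0.001, -0.026, 1.0, 0.001]
contact_force: [0.7, 0.2, 0.8]
gripper_width: -0.0003
grasp_force: 0.0
```

Emit:
step_arm(commands="0 0 0.027 0 0; 0 0 0.027 0 0; 0 0 0.026 0 0; 0 0 0 0 0; -0.004 0 0 0 0; -0.004 0 0 0 0; -0.004 0 0 0 0; -0.004 0 0 0 0; -0.004 0 0 0 0; -0.004 0 0 0 0")

```text
t: 15.13
eef_pos: [0.4645, -0.0211, 0.0468]
ee_rot: [-0.001, -0.026, 1.0, -0.0]
contact_force: [-7.1, -0.2, 4.2]
gripper_width: 0.0001
grasp_force: 3.1
```

```bash
python3 - <<'E'
from h import *
o=manip.get_obs();print(w2c(*o['eef_pos'][:2]),o['eef_pos'],o['contact_force'])
E
```

```text
[-0.10993766  0.0004638 ] [ 0.46449214 -0.02106082  0.04682545] [-7.1440954  -0.23566842  4.15604868]
```

Emit:
step_arm(commands="-0.004 0 -0.001 0 0; -0.004 0 -0.001 0 0; -0.004 0 -0.001 0 0; -0.004 0 0 0 0; -0.003 0 0 0 0; -0.003 0 0 0 0; -0.001 0 0 0 0; -0.001 0 0 0 0; 0 0 0 0 0; 0 0 0 0 0")

```text
t: 15.97
eef_pos: [0.4894, -0.0197, 0.0493]
ee_rot: [0.0, -0.026, 1.0, -0.0]
contact_force: [-0.5, -0.4, 0.2]
gripper_width: 0.0002
grasp_force: 0.3
```

```bash
python3 - <<'E'
from h import *
o=manip.get_obs();print(w2c(*o['eef_pos'][:2]),o['eef_pos'],o['contact_force'])
E
```

```text
[-0.08502324  0.00049789] [ 0.48936977 -0.01970693  0.04925843] [-0.50851193 -0.44038164  0.21420034]
```

Emit:
step_arm(commands="-0.001 0 0 0 0; 0 0 0 0 0; -0.001 0 0 0 0; 0 0 0 0 0; 0 0 0 0 0; 0 0 0 0 0; 0 0 0 0 0; 0 0 0 0 0; 0 0 0 0 0; 0 0 0 0 0")

```text
t: 16.8
eef_pos: [0.4893, -0.0196, 0.0489]
ee_rot: [-0.002, -0.026, 1.0, 0.0]
contact_force: [-5.8, -2.0, 4.9]
gripper_width: 0.0
grasp_force: 3.2
```

Emit:
step_arm(commands="-0.001 0 0 0 0; 0 0 0 0 0; 0.014 0 0 0 0; 0 0 -0.04 0 0.066; 0 0 -0.04 0 0.066; 0 0 -0.04 5 0.066; 0 0 0 7 0.066; 0 0 0 7 0.066; 0 0 0 7 0.066; 0 0 0 7 0.066")

```text
t: 17.63
eef_pos: [0.4793, -0.0203, 0.1701]
ee_rot: [0.002, 0.262, 0.965, 0.0]
contact_force: [-0.2, 0.1, 1.3]
gripper_width: 0.066
grasp_force: 0.0
```

Emit:
step_arm(commands="0 0 0 7 0.066; 0 0 0 5 0.066; 0 0 0 0 0.066; 0 0 0 0 0.066; 0 0 0 0 0.066; 0 0 0 0 0.066; 0 0 0 0 0.066; 0 0 0 0 0.066; 0 0 0 0 0.066; 0 0 0 0 0.066")

```text
t: 18.47
eef_pos: [0.4781, -0.0203, 0.1693]
ee_rot: [0.0, 0.358, 0.934, 0.0]
contact_force: [-0.1, 0.5, -0.3]
gripper_width: 0.066
grasp_force: 0.0
```

```bash
python3 - <<'E'
from carton import *
T=shot('top');S=shot('side')
J=jars(T,S)
for j,r in J.items(): print(j,[np.round(v,3).tolist() for g in r for v in g])
q=[CX,CY,CW]+[1.571]*4
K=5;ims=[]
for p in(T,S):
    im=cv2.resize(p['pixels'][:,:,::-1],None,fx=K,fy=K,interpolation=cv2.INTER_CUBIC)
    for l,P in polys(q)[3:]:
        cv2.polylines(im,[np.round([(proj(p,X)+.5)*K for X in P]).astype(int)],True,(255,0,0),1)
    u,v=(proj(p,(CX,CY,.03))*K).astype(int);ims.append(im[v-280:v+280,u-260:u+260])
m=np.hstack(ims);cv2.imwrite('pics/walls.png',cv2.resize(m,(796,int(m.shape[0]*796/m.shape[1]))))
o=manip.get_obs();print(o['eef_pos'],o['gripper_width'])
x,y=np.mean([J['jar2'][0][0],J['jar2'][1][0]],0);print(x,y);go(x,y,.052,48.0)
E
```

```text
jar1 [[0.598, 0.268], [0.597, 0.267], [0.495, 0.247], [0.493, 0.242]]
jar2 [[0.498, 0.249], [0.498, 0.25], [0.497, 0.252], [0.495, 0.247]]
jar3 [[0.56, 0.385], [0.558, 0.384], [0.557, 0.388], [0.555, 0.383]]
jar4 [[0.426, -0.278], [0.425, -0.277], [0.425, -0.274], [0.425, -0.277]]
jar5 [[0.443, 0.359], [0.442, 0.357], [0.441, 0.36], [0.439, 0.355]]
[ 0.4780975  -0.02026029  0.16926263] 0.06562393099791777
0.497507243942964 0.250636764423657
turn 0.0 shift x 166.8 y 214.3 z 117.3 mm
```

View pics/walls.png

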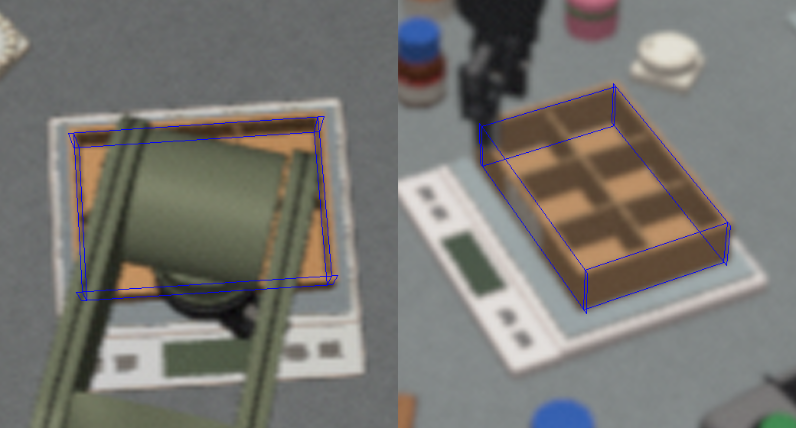

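All four walls coincide with the upright model in the side crop. I go for jar2 next (amber, red band).

Emit:
step_arm(commands="0.0208 0.0268 0 0 0.066; 0.0208 0.0268 0 0 0.066; 0.0208 0.0268 0 0 0.066; 0.0208 0.0268 0 0 0.066; 0.0208 0.0268 0 0 0.066; 0.0208 0.0268 0 0 0.066; 0.0208 0.0268 0 0 0.066; 0.0208 0.0268 0 0 0.066; 0 0 0.03 0 0.066; 0 0 0.02 0 0.066")

```text
t: 19.4
eef_pos: [0.4984, 0.2529, 0.1192]
ee_rot: [0.001, 0.356, 0.934, 0.001]
contact_force: [-0.4, -0.3, -0.9]
gripper_width: 0.066
grasp_force: 0.0
```

```bash
python3 - <<'E'
from h import *
go(.4975,.2506,.052)
E
```

```text
turn 0.0 shift x -0.9 y -2.3 z 67.2 mm
```

Emit:
step_arm(commands="0 0 0.025 0 0.066; 0 0 0.025 0 0.066; 0 0 0.012 0 0.066; 0 0 0.005 0 0.066; 0 0 0 0 0.066; 0 0 0 0 0.03; 0 0 0 0 0.03; 0 0 0 0 0.03; 0 0 0 0 0.03; 0 0 0 0 0.03")

```text
t: 20.23
eef_pos: [0.4997, 0.2509, 0.0544]
ee_rot: [0.002, 0.358, 0.934, 0.001]
contact_force: [0.4, -0.5, 6.1]
gripper_width: 0.0422
grasp_force: 61.4
```

```bash
python3 - <<'E'
from h import *
o=manip.get_obs();print({k:np.round(o[k],3) for k in('eef_pos','contact_force','torque','gripper_width','grasp_force')})
go(*c2w(-.036,.072),.169)
E
```

```text
{'eef_pos': array([0.5  , 0.251, 0.054]), 'contact_force': array([ 0.437, -0.472,  6.056]), 'torque': array([-0.029, -0.063,  0.023]), 'gripper_width': np.float64(0.042), 'grasp_force': np.float64(61.417)}
turn 0.0 shift x -157.4 y -122.8 z -114.6 mm
```

Emit:
step_arm(commands="0 0 -0.015 0 0.03; 0 0 -0.03 0 0.03; 0 0 -0.035 0 0.03; 0 0 -0.035 0 0.03; -0.0197 -0.0154 0 0 0.03; -0.0197 -0.0154 0 0 0.03; -0.0197 -0.0154 0 0 0.03; -0.0197 -0.0154 0 0 0.03; -0.0197 -0.0154 0 0 0.03; -0.0197 -0.0154 0 0 0.03")

```text
t: 21.07
eef_pos: [0.5233, 0.1016, 0.167]
ee_rot: [-0.0, 0.358, 0.934, -0.0]
contact_force: [0.1, 0.0, -1.9]
gripper_width: 0.0426
grasp_force: 61.3
```

Emit:
step_arm(commands="-0.0197 -0.0154 0 0 0.03; -0.0197 -0.0154 0 0 0.03; 0 0 0 0 0.03; 0 0 0 0 0.03; 0 0 0 0 0.03; 0 0 0 0 0.03; 0 0 0 0 0.03; 0 0 0 0 0.03; 0 0 0 0 0.03; 0 0 0 0 0.03")

```text
t: 21.9
eef_pos: [0.5325, 0.0539, 0.1673]
ee_rot: [-0.0, 0.358, 0.934, -0.0]
contact_force: [0.9, 0.1, -2.2]
gripper_width: 0.0422
grasp_force: 61.3
```

```bash
python3 - <<'E'
from h import *
o=manip.get_obs();print(np.round(o['contact_force'],1),o['gripper_width'],o['eef_pos'])
go(*c2w(-.036,.072),.0905)
E
```

```text
[ 0.9  0.1 -2.2] 0.042167564963527346 [0.53245286 0.05392121 0.16727451]
turn 0.0 shift x -1.3 y 1.7 z 76.8 mm
```

Emit:
step_arm(commands="-0.001 0.002 0.015 0 0.03; 0 0 0.02 0 0.03; 0 0 0.02 0 0.03; 0 0 0.01 0 0.03; 0 0 0.005 0 0.03; 0 0 0.003 0 0.03; 0 0 0.002 0 0.03; 0 0 0 0 0.03; 0 0 0 0 0.03; 0 0 0 0 0.03")

```text
t: 22.73
eef_pos: [0.5355, 0.0542, 0.0933]
ee_rot: [0.001, 0.358, 0.934, 0.0]
contact_force: [0.2, 0.2, -1.1]
gripper_width: 0.0428
grasp_force: 61.3
```

Emit:
step_arm(commands="0 0 0.001 0 0.03; 0 0 0.001 0 0.03; 0 0 0.001 0 0.03; 0 0 0 0 0.03; 0 0 0 0 0.03; 0 0 0 0 0.03; 0 0 0 0 0.03; 0 0 0 0 0.03; 0 0 0 0 0.03; 0 0 0 0 0.03")

```text
t: 23.57
eef_pos: [0.5348, 0.0542, 0.0895]
ee_rot: [0.0, 0.358, 0.934, 0.0]
contact_force: [-0.2, -0.9, 0.5]
gripper_width: 0.0423
grasp_force: 61.5
```

Emit:
step_arm(commands="0 0 0 0 0.06; 0 0 0 0 0.06; 0 0 0 0 0.06; 0 0 -0.01 0 0.06; 0 0 -0.02 0 0.06; 0 0 -0.03 0 0.066; 0 0 -0.03 0 0.066; 0 0 0 0 0.066; 0 0 0 0 0.066; 0 0 0 0 0.066")

```text
t: 24.4
eef_pos: [0.5345, 0.0543, 0.1796]
ee_rot: [0.0, 0.358, 0.934, 0.0]
contact_force: [-1.2, 0.8, -0.6]
gripper_width: 0.0659
grasp_force: 0.0
```

```bash
cat >> h.py <<'E'
def nxt(jn):
    T=shot('top');S=shot('side');J=jars(T,S)
    for j,r in J.items(): print(j,'cap',np.round(r[0][0],3).tolist(),np.round(r[1][0],3).tolist())
    o=manip.get_obs();print(np.round(o['eef_pos'],4),np.round(o['contact_force'],1))
    g=np.mean([J[jn][0][0],J[jn][1][0]],0);print('target',g.round(4));go(*g,JARS[jn]/1e3-.026)
    return T,S
def st(a,b,z):
    o=manip.get_obs();print('pos',np.round(o['eef_pos'],4),'F',np.round(o['contact_force'],1),'w',round(float(o['gripper_width']),4))
    go(*c2w(a+.001,b),z)
E
python3 - <<'E'
from h import *
nxt('jar1')
E
```

```text
jar1 cap [0.598, 0.268] [0.558, 0.39]
jar2 cap [0.599, 0.269] [0.441, 0.362]
jar3 cap [0.56, 0.385] [0.557, 0.388]
jar4 cap [0.426, -0.278] [0.425, -0.274]
jar5 cap [0.443, 0.359] [0.441, 0.36]
[0.5334 0.0543 0.1779] [-0.5  0.3 -0.2]
target [0.5779 0.3291]
turn 0.0 shift x 150.8 y 234.0 z 119.9 mm
```

Emit:
step_arm(commands="0.0138 0.0289 0 0 0.066; 0.0138 0.0289 0 0 0.066; 0.0138 0.0289 0 0 0.066; 0.0138 0.0289 0 0 0.066; 0.0138 0.0289 0 0 0.066; 0.0138 0.0289 0 0 0.066; 0.0138 0.0289 0 0 0.066; 0 0 0.025 0 0.066; 0 0 0.02 0 0.066; 0 0 0 0 0.066")

```text
t: 25.33
eef_pos: [0.5934, 0.2686, 0.1269]
ee_rot: [-0.005, 0.358, 0.934, -0.004]
contact_force: [-1.4, -0.2, -1.0]
gripper_width: 0.0659
grasp_force: 0.0
```

```bash
python3 - <<'E'
from h import *
go(.598,.269,.058)
E
```

```text
turn 0.0 shift x -3.2 y 3.4 z 68.9 mm
```

Emit:
step_arm(commands="-0.002 0.002 0.02 0 0.066; 0 0 0.02 0 0.066; 0 0 0.015 0 0.066; 0 0 0.008 0 0.066; 0 0 0.004 0 0.066; 0 0 0 0 0.066; 0 0 0 0 0.066; 0 0 0 0 0.066; 0 0 0 0 0.066; 0 0 0 0 0.066")

```text
t: 26.17
eef_pos: [0.6017, 0.2696, 0.0685]
ee_rot: [0.001, 0.358, 0.934, 0.001]
contact_force: [0.0, -0.2, 0.1]
gripper_width: 0.066
grasp_force: 0.0
```

```bash
python3 - <<'E'
from h import *
go(.598,.269,.057)
E
```

```text
turn 0.0 shift x 2.4 y -2.9 z 11.5 mm
```

Emit:
step_arm(commands="0.002 -0.003 0.006 0 0.066; 0 0 0.005 0 0.066; 0 0 0 0 0.066; 0 0 0 0 0.066; 0 0 0 0 0.03; 0 0 0 0 0.03; 0 0 0 0 0.03; 0 0 0 0 0.03; 0 0 0 0 0.03; 0 0 0 0 0.03")

```text
t: 27.0
eef_pos: [0.598, 0.2686, 0.0567]
ee_rot: [0.0, 0.358, 0.934, 0.0]
contact_force: [0.0, 0.6, 1.2]
gripper_width: 0.0448
grasp_force: 61.6
```

```bash
python3 - <<'E'
from h import *
st(.036,.072,.17)
E
```

```text
pos [0.598  0.2686 0.0567] F [0.  0.6 1.2] w 0.0448
turn 0.0 shift x -147.9 y -150.1 z -113.3 mm
```

Emit:
step_arm(commands="0 0 -0.015 0 0.03; 0 0 -0.03 0 0.03; 0 0 -0.035 0 0.03; 0 0 -0.035 0 0.03; -0.0246 -0.025 0 0 0.03; -0.0246 -0.025 0 0 0.03; -0.0246 -0.025 0 0 0.03; -0.0246 -0.025 0 0 0.03; -0.0246 -0.025 0 0 0.03; -0.0249 -0.0251 0 0 0.03")

```text
t: 27.83
eef_pos: [0.6058, 0.0565, 0.1703]
ee_rot: [-0.001, 0.358, 0.934, -0.0]
contact_force: [-0.5, -0.4, -2.1]
gripper_width: 0.0441
grasp_force: 62.2
```

Emit:
step_arm(commands="0 0 0 0 0.03; 0 0 0 0 0.03; 0 0 0 0 0.03; 0 0 0.02 0 0.03; 0 0 0 0 0.03; 0 0 0 0 0.03; 0 0 0 0 0.03; 0 0 0 0 0.03; 0 0 0 0 0.03; 0 0 0 0 0.03")

```text
t: 28.67
eef_pos: [0.6075, 0.0582, 0.1521]
ee_rot: [0.001, 0.358, 0.934, 0.0]
contact_force: [-0.6, -0.9, -1.3]
gripper_width: 0.0443
grasp_force: 62.2
```

```bash
python3 - <<'E'
from h import *
st(.036,.072,.0567+.035)
E
```

```text
pos [0.6075 0.0582 0.1521] F [-0.6 -0.9 -1.3] w 0.0443
turn 0.0 shift x 0.0 y -0.1 z 60.4 mm
```

Emit:
step_arm(commands="0 0 0.02 0 0.03; 0 0 0.02 0 0.03; 0 0 0.01 0 0.03; 0 0 0.005 0 0.03; 0 0 0.002 0 0.03; 0 0 0.001 0 0.03; 0 0 0.001 0 0.03; 0 0 0.001 0 0.03; 0 0 0 0 0.03; 0 0 0 0 0.03")

```text
t: 29.5
eef_pos: [0.6074, 0.058, 0.0919]
ee_rot: [0.001, 0.358, 0.934, 0.0]
contact_force: [0.2, -0.3, -1.9]
gripper_width: 0.0442
grasp_force: 62.2
```

Emit:
step_arm(commands="0 0 0.001 0 0.03; 0 0 0 0 0.03; 0 0 0.001 0 0.03; 0 0 0 0 0.03; 0 0 0 0 0.03; 0 0 0 0 0.03; 0 0 0 0 0.03; 0 0 0 0 0.03; 0 0 0 0 0.03; 0 0 0 0 0.03")

```text
t: 30.33
eef_pos: [0.6079, 0.0579, 0.0916]
ee_rot: [0.001, 0.358, 0.934, 0.0]
contact_force: [-2.8, -0.7, 7.6]
gripper_width: 0.0443
grasp_force: 63.6
```

Emit:
step_arm(commands="0 0 -0.001 0 0.06; 0 0 0 0 0.06; 0 0 0 0 0.06; 0 0 -0.01 0 0.06; 0 0 -0.02 0 0.06; 0 0 -0.03 0 0.066; 0 0 -0.03 0 0.066; 0 0 0 0 0.066; 0 0 0 0 0.066; 0 0 0 0 0.066")

```text
t: 31.17
eef_pos: [0.6068, 0.058, 0.1803]
ee_rot: [-0.0, 0.358, 0.934, -0.0]
contact_force: [0.2, 0.4, -1.0]
gripper_width: 0.0664
grasp_force: 0.0
```

```bash
python3 - <<'E'
from h import *
T,S=nxt('jar3')
for p in(T,S): print([(c.tolist(),ray(p,*c,.1).round(3)[:2].tolist()) for c,s in blobs(p,105,122)])
E
```

```text
jar1 cap [0.56, 0.386] [0.556, 0.391]
jar2 cap [0.443, 0.36] [0.441, 0.362]
jar3 cap [0.56, 0.385] [0.555, 0.388]
jar4 cap [0.426, -0.278] [0.425, -0.274]
jar5 cap [0.443, 0.359] [0.441, 0.36]
[0.6057 0.058  0.1785] [-0.1 -0.3 -0.3]
target [0.5575 0.3868]
turn 0.0 shift x 255.8 y 212.1 z 118.5 mm
[([16.1, 44.2], [1.117, 1.108]), ([307.4, 49.7], [1.064, 0.052]), ([315.4, 78.5], [0.953, 0.024]), ([302.5, 174.5], [0.613, 0.068]), ([207.8, 193.7], [0.553, 0.377]), ([8.5, 198.9], [0.545, 1.043]), ([214.5, 228.7], [0.439, 0.349]), ([410.5, 231.7], [0.422, -0.271])]
[([252.1, 92.4], [0.487, 0.811]), ([12.0, 145.3], [-0.494, 0.76]), ([299.3, 143.1], [0.544, 0.353]), ([449.7, 147.1], [1.075, 0.107]), ([273.9, 154.1], [0.429, 0.32]), ([429.1, 157.0], [0.967, 0.081]), ([344.6, 181.5], [0.61, 0.066]), ([325.5, 187.9], [0.533, 0.059]), ([334.8, 269.1], [0.414, -0.3])]
```

Emit:
step_arm(commands="0.0283 0.0236 0 0 0.066; 0.0283 0.0236 0 0 0.066; 0.0283 0.0236 0 0 0.066; 0.0283 0.0236 0 0 0.066; 0.0283 0.0236 0 0 0.066; 0.0283 0.0236 0 0 0.066; 0.0283 0.0236 0 0 0.066; 0.0283 0.0236 0 0 0.066; 0.0283 0.0236 0 0 0.066; 0 0 0.02 0 0.066")

```text
t: 32.1
eef_pos: [0.5595, 0.3943, 0.1631]
ee_rot: [0.001, 0.355, 0.935, 0.004]
contact_force: [1.0, 0.6, 1.0]
gripper_width: 0.0662
grasp_force: 0.0
```

Emit:
step_arm(commands="0 0 0.03 0 0.066; 0 0 0.02 0 0.066; 0 0 0.01 0 0.066; 0 0 0 0 0.066; 0 0 0 0 0.066; 0 0 0 0 0.066; 0 0 0 0 0.066; 0 0 0 0 0.066; 0 0 0 0 0.066; 0 0 0 0 0.066")

```text
t: 32.93
eef_pos: [0.5603, 0.3864, 0.1014]
ee_rot: [0.001, 0.358, 0.934, 0.001]
contact_force: [-0.5, 0.2, -0.4]
gripper_width: 0.0663
grasp_force: 0.0
```

```bash
python3 - <<'E'
from h import *
T,S=nxt('jar3');go(.5585,.387,.0585)
E
```

```text
jar1 cap [0.57, 0.378] [0.556, 0.391]
jar2 cap [0.443, 0.36] [0.441, 0.362]
jar3 cap [0.57, 0.377] [0.555, 0.388]
jar4 cap [0.426, -0.278] [0.425, -0.274]
jar5 cap [0.443, 0.359] [0.441, 0.36]
[0.56   0.3863 0.1008] [ 0.2  0.1 -0.5]
target [0.5625 0.3828]
turn 0.0 shift x -4.2 y -0.9 z 40.8 mm
turn 0.0 shift x 1.6 y -0.5 z 42.3 mm
```

Emit:
step_arm(commands="0.001 0 0.02 0 0.066; 0 0 0.015 0 0.066; 0 0 0.005 0 0.066; 0 0 0.002 0 0.066; 0 0 0 0 0.03; 0 0 0 0 0.03; 0 0 0 0 0.03; 0 0 0 0 0.03; 0 0 0 0 0.03; 0 0 0 0 0.03")

```text
t: 33.87
eef_pos: [0.559, 0.3869, 0.0584]
ee_rot: [0.0, 0.358, 0.934, 0.0]
contact_force: [0.4, 0.2, -1.7]
gripper_width: 0.0465
grasp_force: 61.7
```

```bash
python3 - <<'E'
from h import *
st(.036,.0,.17)
E
```

```text
pos [0.559  0.3869 0.0584] F [ 0.4  0.2 -1.7] w 0.0465
turn 0.0 shift x -306.8 y -262.9 z -111.6 mm
```

Emit:
step_arm(commands="0 0 -0.02 0 0.03; 0 0 -0.035 0 0.03; 0 0 -0.04 0 0.03; 0 0 -0.04 0 0.03; 0 0 -0.015 0 0.03; -0.0279 -0.0239 0 0 0.03; -0.0279 -0.0239 0 0 0.03; -0.0279 -0.0239 0 0 0.03; -0.0279 -0.0239 0 0 0.03; -0.0279 -0.0239 0 0 0.03")

```text
t: 34.7
eef_pos: [0.5825, 0.2033, 0.2084]
ee_rot: [0.0, 0.358, 0.934, 0.0]
contact_force: [1.0, 0.0, -2.9]
gripper_width: 0.0468
grasp_force: 62.6
```

Emit:
step_arm(commands="-0.0279 -0.0239 0 0 0.03; -0.0279 -0.0239 0 0 0.03; -0.0279 -0.0239 0 0 0.03; -0.0279 -0.0239 0 0 0.03; -0.0279 -0.0239 0 0 0.03; -0.0279 -0.0239 0 0 0.03; 0 0 0 0 0.03; 0 0 0 0 0.03; 0 0 0 0 0.03; 0 0 0 0 0.03")

```text
t: 35.53
eef_pos: [0.611, -0.0126, 0.2082]
ee_rot: [-0.0, 0.358, 0.934, 0.0]
contact_force: [-0.3, 0.3, -2.5]
gripper_width: 0.0464
grasp_force: 62.5
```

```bash
python3 - <<'E'
from h import *
st(.036,.0,.0584+.035)
E
```

```text
pos [ 0.611  -0.0126  0.2082] F [-0.3  0.3 -2.5] w 0.0464
turn 0.0 shift x -0.9 y -0.7 z 114.8 mm
```

Emit:
step_arm(commands="-0.001 -0.001 0.025 0 0.03; 0 0 0.03 0 0.03; 0 0 0.025 0 0.03; 0 0 0.015 0 0.03; 0 0 0.008 0 0.03; 0 0 0.005 0 0.03; 0 0 0.003 0 0.03; 0 0 0.002 0 0.03; 0 0 0.001 0 0.03; 0 0 0 0 0.03")

```text
t: 36.37
eef_pos: [0.6122, -0.0153, 0.0954]
ee_rot: [0.001, 0.358, 0.934, 0.0]
contact_force: [1.0, 0.4, -3.0]
gripper_width: 0.0468
grasp_force: 62.7
```

Emit:
step_arm(commands="0 0 0.001 0 0.03; 0 0 0 0 0.03; 0 0 0.001 0 0.03; 0 0 0 0 0.03; 0 0 0 0 0.03; 0 0 0 0 0.03; 0 0 0 0 0.03; 0 0 0 0 0.03; 0 0 0 0 0.03; 0 0 0 0 0.03")

```text
t: 37.2
eef_pos: [0.612, -0.0155, 0.0932]
ee_rot: [0.001, 0.358, 0.934, 0.0]
contact_force: [-2.4, -0.8, 5.1]
gripper_width: 0.0462
grasp_force: 63.1
```

Emit:
step_arm(commands="0 0 -0.001 0 0.06; 0 0 0 0 0.06; 0 0 0 0 0.06; 0 0 -0.01 0 0.06; 0 0 -0.02 0 0.06; 0 0 -0.03 0 0.066; 0 0 -0.03 0 0.066; 0 0 0 0 0.066; 0 0 0 0 0.066; 0 0 0 0 0.066")

```text
t: 38.03
eef_pos: [0.6111, -0.0151, 0.1833]
ee_rot: [-0.0, 0.358, 0.934, -0.0]
contact_force: [-0.1, -0.3, -0.6]
gripper_width: 0.066
grasp_force: 0.0
```

```bash
python3 - <<'E'
from h import *
T,S=nxt('jar5')
E
```

```text
jar1 cap [0.443, 0.358] [0.44, 0.357]
jar2 cap [0.443, 0.36] [0.441, 0.362]
jar3 cap [0.442, 0.358] [0.439, 0.354]
jar4 cap [0.426, -0.278] [0.425, -0.274]
jar5 cap [0.443, 0.359] [0.441, 0.36]
[ 0.6101 -0.015   0.1816] [0.9 0.  1.1]
target [0.4417 0.3593]
turn 0.0 shift x 375.5 y 165.6 z 125.6 mm
```

Emit:
step_arm(commands="0.0341 0.015 0 0 0.066; 0.0341 0.015 0 0 0.066; 0.0341 0.015 0 0 0.066; 0.0341 0.015 0 0 0.066; 0.0341 0.015 0 0 0.066; 0.0341 0.015 0 0 0.066; 0.0341 0.015 0 0 0.066; 0.0341 0.015 0 0 0.066; 0.0341 0.015 0 0 0.066; 0.0341 0.015 0 0 0.066")

```text
t: 38.97
eef_pos: [0.4562, 0.3254, 0.1815]
ee_rot: [-0.001, 0.358, 0.934, -0.001]
contact_force: [0.7, -0.2, 0.8]
gripper_width: 0.0658
grasp_force: 0.0
```

Emit:
step_arm(commands="0.0341 0.015 0 0 0.066; 0 0 0.03 0 0.066; 0 0 0.03 0 0.066; 0 0 0.02 0 0.066; 0 0 0 0 0.066; 0 0 0 0 0.066; 0 0 0 0 0.066; 0 0 0 0 0.066; 0 0 0 0 0.066; 0 0 0 0 0.066")

```text
t: 39.8
eef_pos: [0.4441, 0.3588, 0.1049]
ee_rot: [0.001, 0.358, 0.934, 0.001]
contact_force: [-0.4, 0.8, 0.2]
gripper_width: 0.0661
grasp_force: 0.0
```

```bash
python3 - <<'E'
from h import *
T,S=nxt('jar5');go(.442,.3595,.0555)
E
```

```text
jar1 cap [0.451, 0.354] [0.44, 0.357]
jar2 cap [0.451, 0.355] [0.441, 0.362]
jar3 cap [0.451, 0.353] [0.439, 0.354]
jar4 cap [0.426, -0.278] [0.425, -0.274]
jar5 cap [0.451, 0.354] [0.441, 0.36]
[0.4436 0.3586 0.1043] [-0.5 -0.2  0.1]
target [0.4458 0.3571]
turn 0.0 shift x -2.7 y 0.4 z 48.3 mm
turn 0.0 shift x 1.8 y -0.4 z 48.8 mm
```

Emit:
step_arm(commands="0.002 0 0.022 0 0.066; 0 0 0.018 0 0.066; 0 0 0.006 0 0.066; 0 0 0.002 0 0.066; 0 0 0 0 0.03; 0 0 0 0 0.03; 0 0 0 0 0.03; 0 0 0 0 0.03; 0 0 0 0 0.03; 0 0 0 0 0.03")

```text
t: 40.73
eef_pos: [0.4423, 0.3601, 0.0563]
ee_rot: [0.001, 0.358, 0.934, 0.001]
contact_force: [-0.6, 0.6, 2.9]
gripper_width: 0.0441
grasp_force: 61.2
```

```bash
python3 - <<'E'
from h import *
st(-.036,.0,.205)
E
```

```text
pos [0.4423 0.3601 0.0563] F [-0.6  0.6  2.9] w 0.0441
turn 0.0 shift x -324.8 y -215.8 z -148.7 mm
```

Emit:
step_arm(commands="0 0 -0.02 0 0.03; 0 0 -0.035 0 0.03; 0 0 -0.04 0 0.03; 0 0 -0.04 0 0.03; 0 0 -0.015 0 0.03; -0.0295 -0.0196 0 0 0.03; -0.0295 -0.0196 0 0 0.03; -0.0295 -0.0196 0 0 0.03; -0.0295 -0.0196 0 0 0.03; -0.0295 -0.0196 0 0 0.03")

```text
t: 41.57
eef_pos: [0.485, 0.1867, 0.2049]
ee_rot: [-0.0, 0.358, 0.934, -0.0]
contact_force: [1.1, 0.5, -1.1]
gripper_width: 0.0445
grasp_force: 61.9
```

Emit:
step_arm(commands="-0.0295 -0.0196 0 0 0.03; -0.0295 -0.0196 0 0 0.03; -0.0295 -0.0196 0 0 0.03; -0.0295 -0.0196 0 0 0.03; -0.0295 -0.0196 0 0 0.03; -0.0295 -0.0196 0 0 0.03; 0 0 0 0 0.03; 0 0 0 0 0.03; 0 0 0 0 0.03; 0 0 0 0 0.03")

```text
t: 42.4
eef_pos: [0.5378, -0.0165, 0.2049]
ee_rot: [-0.001, 0.358, 0.934, 0.0]
contact_force: [0.6, -0.0, -2.5]
gripper_width: 0.0444
grasp_force: 61.8
```

```bash
python3 - <<'E'
from h import *
st(-.036,.0,.0563+.035)
E
```

```text
pos [ 0.5378 -0.0165  0.2049] F [ 0.6 -0.  -2.5] w 0.0444
turn 0.0 shift x -1.9 y 0.3 z 113.6 mm
```

Emit:
step_arm(commands="-0.001 0 0.025 0 0.03; 0 0 0.03 0 0.03; 0 0 0.025 0 0.03; 0 0 0.015 0 0.03; 0 0 0.008 0 0.03; 0 0 0.005 0 0.03; 0 0 0.003 0 0.03; 0 0 0.001 0 0.03; 0 0 0.001 0 0.03; 0 0 0 0 0.03")

```text
t: 43.23
eef_pos: [0.5401, -0.0184, 0.0934]
ee_rot: [0.001, 0.358, 0.934, 0.0]
contact_force: [0.2, -0.2, -2.4]
gripper_width: 0.0442
grasp_force: 62.0
```

Emit:
step_arm(commands="0 0 0.001 0 0.03; 0 0 0 0 0.03; 0 0 0.001 0 0.03; 0 0 0 0 0.03; 0 0 0 0 0.03; 0 0 0 0 0.03; 0 0 0 0 0.03; 0 0 0 0 0.03; 0 0 0 0 0.03; 0 0 0 0 0.03")

```text
t: 44.07
eef_pos: [0.5398, -0.0186, 0.0913]
ee_rot: [0.001, 0.358, 0.934, -0.0]
contact_force: [-2.3, 0.2, 6.0]
gripper_width: 0.0446
grasp_force: 62.7
```

On the floor. I release, rise, and look for jar4.

Emit:
step_arm(commands="0 0 -0.001 0 0.06; 0 0 0 0 0.06; 0 0 0 0 0.06; 0 0 -0.01 0 0.06; 0 0 -0.02 0 0.06; 0 0 -0.03 0 0.066; 0 0 -0.03 0 0.066; 0 0 0 0 0.066; 0 0 0 0 0.066; 0 0 0 0 0.066")

```text
t: 44.9
eef_pos: [0.5389, -0.0182, 0.1813]
ee_rot: [-0.0, 0.358, 0.934, 0.0]
contact_force: [0.2, -0.1, -0.9]
gripper_width: 0.0657
grasp_force: 0.0
```

```bash
python3 - <<'E'
from h import *
T,S=nxt('jar4')
E
```

```text
jar1 cap [0.606, 0.048] [0.547, 0.091]
jar2 cap [0.541, 0.055] [0.549, 0.096]
jar3 cap [0.54, 0.055] [0.546, 0.089]
jar4 cap [0.426, -0.278] [0.425, -0.274]
jar5 cap [0.541, 0.055] [0.548, 0.093]
[ 0.5379 -0.0181  0.1798] [-0.6  0.4  1.1]
target [ 0.4256 -0.2758]
turn 0.0 shift x -89.0 y -266.7 z 125.8 mm
```

Emit:
step_arm(commands="-0.0111 -0.0333 0 0 0.07; -0.0111 -0.0333 0 0 0.07; -0.0111 -0.0333 0 0 0.07; -0.0111 -0.0333 0 0 0.07; -0.0111 -0.0333 0 0 0.07; -0.0111 -0.0333 0 0 0.07; -0.0111 -0.0333 0 0 0.07; -0.0111 -0.0333 0 0 0.07; 0 0 0.03 0 0.07; 0 0 0.03 0 0.07")

```text
t: 45.83
eef_pos: [0.427, -0.2788, 0.1215]
ee_rot: [0.002, 0.36, 0.933, -0.001]
contact_force: [0.2, -0.5, -1.1]
gripper_width: 0.0701
grasp_force: 0.0
```

Emit:
step_arm(commands="0 0 0.015 0 0.07; 0 0 0 0 0.07; 0 0 0 0 0.07; 0 0 0 0 0.07; 0 0 0 0 0.07; 0 0 0 0 0.07; 0 0 0 0 0.07; 0 0 0 0 0.07; 0 0 0 0 0.07; 0 0 0 0 0.07")

```text
t: 46.67
eef_pos: [0.4271, -0.2758, 0.1066]
ee_rot: [0.0, 0.358, 0.934, -0.0]
contact_force: [-0.8, 0.3, -0.6]
gripper_width: 0.0701
grasp_force: 0.0
```

```bash
python3 - <<'E'
from h import *
T,S=nxt('jar4');go(.4256,-.276,.0535)
E
```

```text
jar1 cap [0.617, 0.06] [0.635, 0.025]
jar2 cap [0.541, 0.055] [0.637, 0.029]
jar3 cap [0.54, 0.055] [0.634, 0.023]
jar4 cap [0.417, -0.282] [0.425, -0.274]
jar5 cap [0.541, 0.055] [0.636, 0.027]
[ 0.427  -0.2757  0.1064] [-0.3 -0.2 -0.1]
target [ 0.4208 -0.278 ]
turn 0.0 shift x 3.1 y -5.8 z 52.4 mm
turn 0.0 shift x 0.8 y -1.1 z 52.9 mm
```

Emit:
step_arm(commands="0.001 -0.001 0.022 0 0.07; 0 0 0.02 0 0.07; 0 0 0.008 0 0.07; 0 0 0.003 0 0.07; 0 0 0 0 0.03; 0 0 0 0 0.03; 0 0 0 0 0.03; 0 0 0 0 0.03; 0 0 0 0 0.03; 0 0 0 0 0.03")

```text
t: 47.6
eef_pos: [0.4261, -0.2763, 0.0541]
ee_rot: [0.001, 0.358, 0.934, -0.0]
contact_force: [0.6, -0.1, 1.5]
gripper_width: 0.0483
grasp_force: 62.1
```

```bash
python3 - <<'E'
from h import *
st(-.036,-.072,.18)
E
```

```text
pos [ 0.4261 -0.2763  0.0541] F [ 0.6 -0.1  1.5] w 0.0483
turn 0.0 shift x 38.0 y 217.2 z -125.9 mm
```

Emit:
step_arm(commands="0 0 -0.015 0 0.03; 0 0 -0.035 0 0.03; 0 0 -0.04 0 0.03; 0 0 -0.035 0 0.03; 0.0063 0.0362 0 0 0.03; 0.0063 0.0362 0 0 0.03; 0.0063 0.0362 0 0 0.03; 0.0063 0.0362 0 0 0.03; 0.0063 0.0362 0 0 0.03; 0.0063 0.0362 0 0 0.03")

```text
t: 48.43
eef_pos: [0.543, -0.0874, 0.1781]
ee_rot: [-0.0, 0.358, 0.934, -0.0]
contact_force: [1.1, -0.4, -1.8]
gripper_width: 0.0487
grasp_force: 62.9
```

Emit:
step_arm(commands="0 0 0 0 0.03; 0 0 0 0 0.03; 0 0 0 0 0.03; 0 0 0.01 0 0.03; 0 0 0 0 0.03; 0 0 0 0 0.03; 0 0 0 0 0.03; 0 0 0 0 0.03; 0 0 0 0 0.03; 0 0 0 0 0.03")

```text
t: 49.27
eef_pos: [0.5429, -0.0894, 0.1686]
ee_rot: [0.0, 0.358, 0.934, 0.0]
contact_force: [0.1, -0.7, -2.1]
gripper_width: 0.0484
grasp_force: 63.2
```

```bash
python3 - <<'E'
from h import *
st(-.036,-.072,.0541+.035)
E
```

```text
pos [ 0.5429 -0.0894  0.1686] F [ 0.1 -0.7 -2.1] w 0.0484
turn 0.0 shift x -0.3 y 0.1 z 79.5 mm
```

Emit:
step_arm(commands="0 0 0.02 0 0.03; 0 0 0.025 0 0.03; 0 0 0.015 0 0.03; 0 0 0.008 0 0.03; 0 0 0.005 0 0.03; 0 0 0.003 0 0.03; 0 0 0.001 0 0.03; 0 0 0.001 0 0.03; 0 0 0 0 0.03; 0 0 0 0 0.03")

```text
t: 50.1
eef_pos: [0.5434, -0.0893, 0.0912]
ee_rot: [0.001, 0.358, 0.934, 0.0]
contact_force: [0.6, -0.7, -2.3]
gripper_width: 0.0485
grasp_force: 63.2
```

Emit:
step_arm(commands="0 0 0.001 0 0.03; 0 0 0 0 0.03; 0 0 0.001 0 0.03; 0 0 0 0 0.03; 0 0 0 0 0.03; 0 0 0 0 0.03; 0 0 0 0 0.03; 0 0 0 0 0.03; 0 0 0 0 0.03; 0 0 0 0 0.03")

```text
t: 50.93
eef_pos: [0.5432, -0.0893, 0.0891]
ee_rot: [0.0, 0.358, 0.934, -0.0]
contact_force: [-1.5, 1.2, 5.0]
gripper_width: 0.0486
grasp_force: 63.8
```

Emit:
step_arm(commands="0 0 -0.001 0 0.064; 0 0 0 0 0.064; 0 0 0 0 0.064; 0 0 -0.01 0 0.064; 0 0 -0.02 0 0.064; 0 0 -0.03 0 0.066; 0 0 -0.03 0 0.066; 0 0 -0.02 0 0; 0 0 0 0 0; 0 0 0 0 0")

```text
t: 51.77
eef_pos: [0.5439, -0.0894, 0.2013]
ee_rot: [0.002, 0.358, 0.934, 0.0]
contact_force: [-0.3, 0.7, -0.8]
gripper_width: 0.0306
grasp_force: 0.0
```

```bash
python3 - <<'E'
from h import *
T=shot('top');S=shot('side')
for p in(T,S): print([(c.tolist(),ray(p,*c,.138).round(4)[:2].tolist()) for c,s in blobs(p,50,80,20)])
go(.551,-.393,.18)
E
```

```text
[([449.7, 187.8], [0.5529, -0.3902]), ([537.8, 224.3], [0.4367, -0.643])]
[([391.8, 269.7], [0.5498, -0.3942]), ([378.0, 387.2], [0.3497, -0.7011])]
turn 0.0 shift x -210.3 y -220.0 z 18.2 mm
```

Emit:
step_arm(commands="-0.0262 -0.0273 0 0 0; -0.0262 -0.0273 0 0 0; -0.0262 -0.0273 0 0 0; -0.0262 -0.0273 0 0 0; -0.0262 -0.0273 0 0 0; -0.0262 -0.0273 0 0 0; -0.0262 -0.0273 0 0 0; -0.0262 -0.0273 0 0 0; 0 0 0.02 0 0; 0 0 0 0 0")

```text
t: 52.7
eef_pos: [0.5492, -0.3918, 0.1728]
ee_rot: [-0.005, 0.36, 0.933, 0.002]
contact_force: [0.7, 2.3, -2.0]
gripper_width: 0.0001
grasp_force: 0.0
```

```bash
python3 - <<'E'
from h import *
T=shot('top');S=shot('side')
ims=[]
for p in(T,S):
    im=cv2.resize(p['pixels'][:,:,::-1],None,fx=5,fy=5,interpolation=2)
    u,v=(proj(p,(CX,CY-.03,.06))*5).astype(int);ims.append(im[v-290:v+270,u-270:u+270])
m=np.hstack(ims);cv2.imwrite('pics/pack.png',cv2.resize(m,(796,int(m.shape[0]*796/m.shape[1]))))
go(.5515,-.392,.15)
E
```

```text
turn 0.0 shift x -2.1 y -1.0 z 25.5 mm
```

View pics/pack.png

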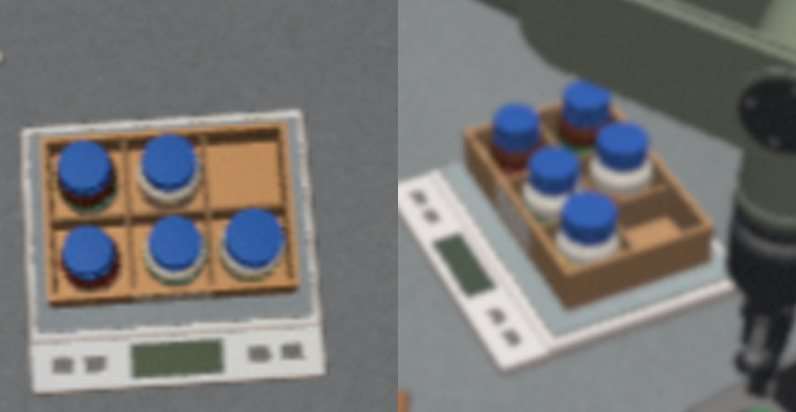

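The picture shows five upright jars, one per cell, with the far-right cell (245,170) empty and all walls upright. Next is the button.

Emit:
step_arm(commands="0 0 0.02 0 0; 0 0 0.006 0 0; 0 0 0 0 0; 0 0 0 0 0; 0 0 0 0 0; 0 0 0 0 0; 0 0 0 0 0; 0 0 0 0 0; 0 0 0 0 0; 0 0 0 0 0")

```text
t: 53.63
eef_pos: [0.5525, -0.3918, 0.1536]
ee_rot: [0.0, 0.358, 0.934, -0.0]
contact_force: [0.1, 0.5, 0.4]
gripper_width: -0.0001
grasp_force: 0.0
```

```bash
python3 - <<'E'
from h import *
go(.5515,-.392,.131);print(manip.get_obs()['contact_force'])
E
```

```text
turn 0.0 shift x 0.6 y -0.8 z 22.6 mm
[0.08588497 0.54199732 0.40161004]
```

Emit:
step_arm(commands="0 0 0.01 0 0; 0 0 0.004 0 0; 0 0 0.003 0 0; 0 0 0.002 0 0; 0 0 0.002 0 0; 0 0 0.001 0 0; 0 0 0 0 0; 0 0 0 0 0; 0 0 0 0 0; 0 0 0 0 0")

```text
t: 54.47
eef_pos: [0.5521, -0.3914, 0.1321]
ee_rot: [-0.0, 0.358, 0.934, 0.0]
contact_force: [-2.4, 2.4, 6.5]
gripper_width: -0.0
grasp_force: 2.8
```

Emit:
step_arm(commands="0 0 0.001 0 0; 0 0 0.001 0 0; 0 0 0 0 0; 0 0 0 0 0; 0 0 0 0 0; 0 0 0 0 0; 0 0 0 0 0; 0 0 0 0 0; 0 0 0 0 0; 0 0 0 0 0")

```text
t: 55.3
eef_pos: [0.5522, -0.3915, 0.132]
ee_rot: [-0.0, 0.358, 0.934, -0.0]
contact_force: [-5.7, 3.4, 11.9]
gripper_width: 0.0004
grasp_force: 6.0
```

Emit:
step_arm(commands="0 0 -0.005 0 0; 0 0 -0.01 0 0; 0 0 -0.02 0 0; 0 0 -0.03 0 0; 0 0 -0.03 0 0; 0 0 0 0 0; 0 0 0 0 0; 0 0 0 0 0; 0 0 0 0 0; 0 0 0 0 0")

```text
t: 56.13
eef_pos: [0.5516, -0.3909, 0.222]
ee_rot: [-0.002, 0.358, 0.934, 0.001]
contact_force: [-0.0, 0.1, -0.5]
gripper_width: 0.0
grasp_force: 0.0
```

```bash
python3 - <<'E'
from h import *
T=shot('top');S=shot('side')
a=cv2.resize(T['pixels'][120:290,180:520,::-1],None,fx=2.3,fy=2.3,interpolation=2)
cv2.imwrite('pics/end.png',a)
E
```

```text
(no output)
```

View pics/end.png

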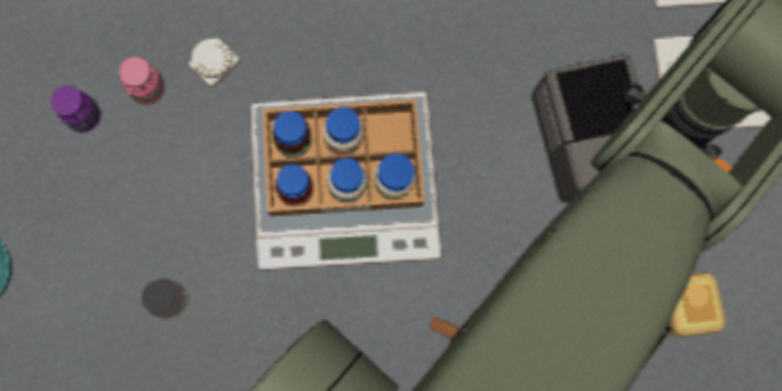

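The end picture shows the five jars in the carton at (290,130) to (395,175), and the visible bystanders unmoved. The button stopped hard at 0.132 with 12 N, so it went fully down, and it is released. Handing in.

```bash
python3 -c "
from bench import manip
print(manip.finish_job())"
```

```text
the job is handed in; nothing more can be done
None
```

The job is handed in (the hand-in returned no verdict): all four walls are upright, all five blue-capped jars were lowered into separate cells, and the print button was then pressed fully down and let go.

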